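Restock the dry-gas display case

TASK

Stand all the small lidded nut tubs from the table upright on the floor of the display case, under its sliding clear door. Before you open the door, shut off the dry gas by turning the ball valve's lever fully across its pipe, and keep it off until the door is fully shut again; slide the door fully open before loading. Finish with all the tubs inside, the door fully shut and the lever fully back in line with the pipe, and leave the bottle and the big tub undisturbed.

Things in the scene. Friction and masses are not known exactly. Their poses are not given: they have to be found in the camera images.
- case: fixed display case, long along its y; origin on the table under the hatch centre, z up. Clear walls 6 mm thick, tops at z 80 mm; 10 mm wide rails along both long sides up to z 88 mm. Outside: x -85 to 85, y -160 to 475 mm (beyond y 155 is a covered bay with display jars). Hatch inside: x -75 to 75, y -154 to 152 mm, open above when the door is slid away
- hatch_floor (a point): centre of the hatch's inner floor, 8 mm above the table, axes as the case
- door (a joint): clear sliding door lying flat on top of the case: 0 m = shut over the hatch, 0.31 m = fully open, slid along the case's +y over the covered bay
- door_handle (a point): centre of the door's black pull bar, which stands up from the door: 100 mm along the case's x, 14 mm along its y, 35 mm tall (from 87 to 122 mm above the table); on the shut door it lies at case y -125 mm and moves with the door. Axes as the case
- gas_line: steel pipe 22 mm in diameter, axis 60 mm above the table, along this body's y from -125 to 65 mm on a grey base plate, with a brass ball valve (38 mm in diameter) in it. Origin on the table below the valve's stem
- valve (a joint): ball valve lever, turning about the vertical: 0 rad = shut off, lever across the pipe, pointing along the gas_line's -x; 1.571 = open, lever in line with the pipe, pointing along the gas_line's -y; it grows counterclockwise from above and stays where it is left, with a stop at each end
- valve_pivot (a point): the lever's turning axis, at the lever's mid height, 105 mm above the table; axes as gas_line
- valve_grip (a point): grip point on the lever, 85 mm out from the pivot, mid height. The lever is a flat steel bar with a black sleeve, 18 mm wide and 12 mm high, ending 112 mm from the pivot; its x points from the grip back to the pivot
- tub_a: lidded sample tub of nuts, brown with a white lid, upright round cylinder 60 mm in diameter and 56 mm tall, about 0.16 kg; origin at the centre of its underside, z up. There are two to four tubs; absent ones read None
- tub_b: lidded sample tub of nuts, brown with a white lid, upright round cylinder 60 mm in diameter and 56 mm tall, about 0.16 kg; origin at the centre of its underside, z up. There are two to four tubs; absent ones read None
- tub_c: lidded sample tub of nuts, brown with a white lid, upright round cylinder 60 mm in diameter and 56 mm tall, about 0.16 kg; origin at the centre of its underside, z up. There are two to four tubs; absent ones read None
- tub_d: lidded sample tub of nuts, brown with a white lid, upright round cylinder 60 mm in diameter and 56 mm tall, about 0.16 kg; origin at the centre of its underside, z up. There are two to four tubs; absent ones read None
- bottle: bystander: water bottle, 62 mm in diameter, 200 mm tall, origin under its centre
- big_tub: bystander: large white lidded tub, 124 mm in diameter, 105 mm tall, origin under its centre
Not all that is in view belongs to the job. What is shaped like the tub_b but green is not meant. Leave any turquoise look-alike of the tub_d alone.

How it is judged:
By the outcome, as a careful person would: the job done as asked, in the order asked, and still so for the second after the job is handed in, with the robot touching nothing.
Of tub_a, tub_b, tub_c, tub_d only 2 to 4 are there at a start; the rules pass over those that are not, and their reading is None.
At some moment in a run one of tub_a, tub_b, tub_c, tub_d may be knocked a few centimetres aside while the robot is not near it.
It also fails if it takes over 210 s, if anything falls off the work surface, if the arm or the gripper's body presses on something with over 40 N, if the wrist force passes 120 N, or if a joint passes its speed limit or range.

ROBOT

A 6-joint arm with a two-finger parallel gripper is mounted at the origin on the work surface. World frame = base frame: x ahead of the robot, y to its left, z up, the work surface at z = 0. Lengths are in m, angles in rad, forces in N, time in s.
With the tool pointing down it reaches from about 0.35 to 0.975 m from the base axis. Payload 4.9 kg.
Tool frame: the origin (TCP) lies midway between the tips of the shut fingers; the grasp point (between the pads) lies behind it (env.grasp_offset is the z of the grasp point in the tool frame, in m); z points along the fingers, y is the line along which they close (so a half turn about z gives the same grasp; the last joint's range is limited). The gripper opens to 85 mm and grips with 20 to 120 N. Pads are 22 mm wide; open, the fingers measure 114 mm over their backs; the gripper's body (76 mm by 85 mm) begins 54 mm behind the grasp point. The pads swing forward as they close: fully open they stand 13 mm farther back than shut.
Start: joints at [1.119, 0.053, 1.613, -0, 1.476, -0.119], TCP at [0.204, 0.591, 0.231] pointing down, gripper open.
Joint ranges: [-3.01, 3.01], [-1.01, 2.22], [0.06, 2.58], [-1.02, 4.17], [0.09, 2.62], [-3.14, 3.14]. Speed limits (rad/s): [2.57, 2.57, 3.14, 3.14, 3.14, 3.14].

INTERFACE

Orientations are given as a unit quaternion [w, x, y, z].
In Python, from plant import env gives the robot as it stands.
- The arm moves only by the shell command python3 -m creep 'ROWS' [OPENING] [FORCE]. ROWS is JSON, a list of rows, each an object with "slide": the shift along the tool's x, y, z in mm, a list of three; "roll": the turn about the tool's z in degrees. A call has 1 to 20 rows; each row is the pose to reach, as a shift and turn from the pose commanded when the call began, along the tool's axes at that moment; what a row does not reach only later rows make up. A row lasts 1/12 s, in which the tool goes at most 41.7 mm and 7.16 degrees, less where a joint would pass 70% of its speed; a pose out of reach is approached as far as the arm can. A call with a gripper value outside its range is refused whole. OPENING is the opening, from 0 (shut) to 1 (fully open), set as the call begins (- or left out, the last holds). The fingers move at their own pace and stop on an object; FORCE is the grip in N (left out, the last holds). Time passes only in rows, so rows that repeat a pose let the fingers close. It gives the time, the measured TCP pose, the force, the opening and the grip force at its end, in the units of the state.
- env.sense(): the state, without advancing time (a new reading comes with each control period).
- env.capture(name): name is "scene" or "top" or "wrist"; returns (picture, depth): 420x560x3 uint8, blue, green, red; 420x560 float32, m along the optical axis (not along the pixel's ray), 0 where there is no reading.
- env.camera_model(name): a dict with "fx", "fy", "cx", "cy" (pixels), "camera_from_world" (4x4, takes a point from world to camera coordinates). Camera axes: x right, y down, z forward; pixel columns grow to the right and rows downward; lengths in m; the calibration is good to about 2 mm. A picture is of the moment at which its call begins: read the wrist's pose just before it. camera_model takes no time and is no camera call; for the wrist camera it gives the pose at the moment of the call.
- env.close_job(): hands the job in; it is judged then, once.
The state is a dict: "time_s": time; "joint_positions": joint angles; "joint_velocities": joint speeds; "effort": joint torques, N m; "eef_pos": TCP position; "tcp_rot": TCP orientation; "wrist_force": force on the tool from outside, world axes, zero at the start; "wrist_torque": the same for the moment, N m; "finger_gap": finger opening in m; "grip_force": force on a finger pad.
Only numpy, scipy, OpenCV 4.12 (cv2) and the standard library are available. Lean on these libraries where they do the work, as an engineer would, in place of code of your own. Each camera call takes 0.05 s, during which the arm holds its last target. There are 200 camera calls.

## Working session

There is one attempt and no reset: what is moved stays moved. The work goes in short steps, Python scripts to look and compute and a shell command to move; the robot and the scene stay as the last step left them, time stands still between calls to the robot, and variables do not carry over. Pictures are saved under pics/ and viewed, at most 14 in all, crops included, and the job is handed in when it is done.

```bash
ls; mkdir -p pics; python3 - <<'E'
from plant import env
import cv2,json
s=env.sense();print(s['time_s'],s['eef_pos'],s['tcp_rot'],s['finger_gap'],env.grasp_offset)
import numpy as np
for n in("scene","top"):
    p,d=env.capture(n);cv2.imwrite(f"pics/{n}0.png",p);np.savez(f"{n}0.npz",p=p,d=d)
    m=env.camera_model(n);print(n,{k:np.round(v,3).tolist() for k,v in m.items()})
E
```

```text
pics
0.0 [0.20389968 0.59014106 0.23008255] [-3.03050993e-04  1.65643763e-01  9.86185109e-01 -9.91060116e-04] 0.08538491260268767 -0.0187
scene {'fx': 447.01, 'fy': 447.01, 'cx': 287.978, 'cy': 208.03, 'camera_from_world': [[-0.596, 0.803, 0.009, 0.365], [0.611, 0.461, -0.644, -0.233], [-0.521, -0.379, -0.765, 1.481], [0.0, 0.0, 0.0, 1.0]]}
top {'fx': 496.652, 'fy': 496.652, 'cx': 284.099, 'cy': 205.883, 'camera_from_world': [[-0.015, -0.999, -0.033, -0.039], [-0.988, 0.02, -0.155, 0.545], [0.156, 0.031, -0.987, 1.279], [0.0, 0.0, 0.0, 1.0]]}
```

View pics/top0.png

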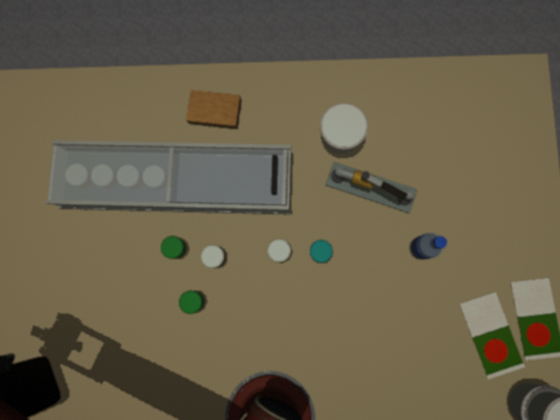

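View pics/scene0.png

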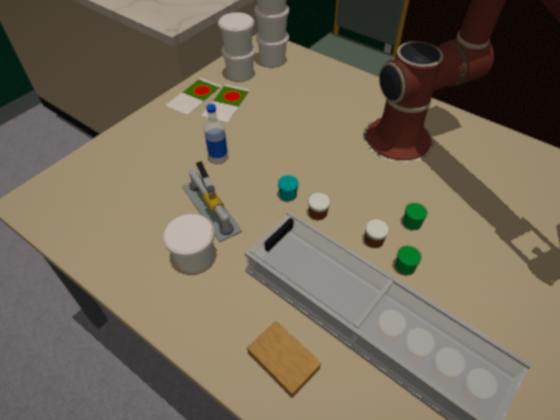

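The top view shows two brown tubs with white lids, at (213,257) and (279,251). Look-alikes I'm leaving alone: green at (173,247) and (191,302), turquoise at (321,251), bay jars at (77–153,176) and the big tub at (344,127). The door handle is at (275,175). The lever runs (370,180)–(410,197), in line with the pipe.

```bash
cat > h.py <<'E'
import numpy as np,cv2
from plant import env
def ray(n,uv,z,m=None):
    m=m or env.camera_model(n);T=np.array(m['camera_from_world']);R=T[:3,:3];o=-R.T@T[:3,3]
    d=R.T@np.array([(uv[0]-m['cx'])/m['fx'],(uv[1]-m['cy'])/m['fy'],1]);return o+d*(z-o[2])/d[2]
def cloud(n,d,m=None):
    m=m or env.camera_model(n);T=np.array(m['camera_from_world'])
    v,u=np.mgrid[:d.shape[0],:d.shape[1]]
    c=np.stack([(u-m['cx'])/m['fx']*d,(v-m['cy'])/m['fy']*d,d],-1)
    return (c-T[:3,3])@T[:3,:3]
def blobs(mask,amin=40):
    c,_=cv2.findContours(mask.astype(np.uint8),cv2.RETR_EXTERNAL,cv2.CHAIN_APPROX_NONE)
    return [k for k in c if cv2.contourArea(k)>amin]
E
python3 - <<'E'
from h import *
for n in("top","scene"):
    f=np.load(n+"0.npz");p,d=f['p'],f['d'];P=cloud(n,d);hsv=cv2.cvtColor(p,cv2.COLOR_BGR2HSV)
    w=(hsv[...,1]<60)&(hsv[...,2]>130)
    for k in blobs(w):
        (c,r)=cv2.minEnclosingCircle(k);M=cv2.moments(k);u=(M['m10']/M['m00'],M['m01']/M['m00'])
        print(n,'white',np.round(u),round(r,1),'z56',ray(n,u,.056).round(3),'depth',P[int(u[1]),int(u[0])].round(3))
    b=(hsv[...,2]<60)
    for k in blobs(b):
        c,s,a=cv2.minAreaRect(k)
        if max(s)>70: continue
        bx=cv2.boxPoints((c,s,a));print(n,'black',np.round(c),np.round(s),a,'z122',ray(n,c,.122).round(3),'z111',ray(n,c,.111).round(3),'depth',P[int(c[1]),int(c[0])].round(3))
p=np.load("top0.npz")['p']
cv2.imwrite("pics/crop.png",np.hstack([cv2.resize(p[140:220,320:420],None,fx=4,fy=4,interpolation=2),cv2.resize(p[220:300,200:300],None,fx=4,fy=4,interpolation=2)]))
E
```

```text
top white [554. 412.] 10.4 z56 [ 0.021 -0.698  0.056] depth [ 0.059 -0.626  0.206]
top white [506. 371.] 19.4 z56 [ 0.119 -0.589  0.056] depth [ 0.11  -0.607  0.005]
top white [543. 356.] 16.8 z56 [ 0.153 -0.683  0.056] depth [ 0.147 -0.703  0.006]
top white [484. 314.] 25.5 z56 [ 0.258 -0.546  0.056] depth [ 0.256 -0.563  0.003]
top white [533. 297.] 25.5 z56 [ 0.298 -0.671  0.056] depth [ 0.298 -0.693  0.003]
top white [211. 256.] 11.0 z56 [0.414 0.143 0.056] depth [0.416 0.143 0.059]
top white [278. 250.] 11.2 z56 [ 0.426 -0.032  0.056] depth [ 0.429 -0.031  0.059]
top white [153. 176.] 9.7 z56 [0.631 0.302 0.056] depth [0.628 0.297 0.079]
top white [127. 175.] 9.7 z56 [0.634 0.372 0.056] depth [0.63  0.365 0.077]
top white [102. 175.] 9.7 z56 [0.637 0.441 0.056] depth [0.633 0.433 0.08 ]
top white [ 76. 174.] 9.4 z56 [0.639 0.512 0.056] depth [0.636 0.505 0.076]
top white [344. 125.] 22.9 z56 [ 0.759 -0.212  0.056] depth [ 0.742 -0.205  0.109]
top black [540. 404.] [20. 38.] 37.694236755371094 z122 [ 0.057 -0.636  0.122] z111 [ 0.054 -0.641  0.111] depth [ 0.066 -0.622  0.154]
to
[... 2743 characters left out ...]
 0.621 -0.023  0.111] depth [ 0.625 -0.022  0.117]
scene black [406. 221.] [10.  8.] 45.0 z122 [0.406 0.207 0.122] z111 [0.397 0.205 0.111] depth [0.326 0.187 0.03 ]
scene black [317. 214.] [17.  8.] 11.309932708740234 z122 [0.522 0.02  0.122] z111 [0.514 0.015 0.111] depth [ 0.453 -0.022  0.026]
scene black [202. 170.] [16.  5.] 66.03751373291016 z122 [ 0.58  -0.316  0.122] z111 [ 0.572 -0.325  0.111] depth [ 0.572 -0.327  0.112]
scene black [400. 129.] [67. 48.] 12.994617462158203 z122 [0.102 0.033 0.122] z111 [0.089 0.029 0.111] depth [0.066 0.02  0.094]
scene black [391.  83.] [37. 21.] 75.96376037597656 z122 [-0.088 -0.101  0.122] z111 [-0.104 -0.107  0.111] depth [ 0.098 -0.03   0.254]
```

View pics/crop.png

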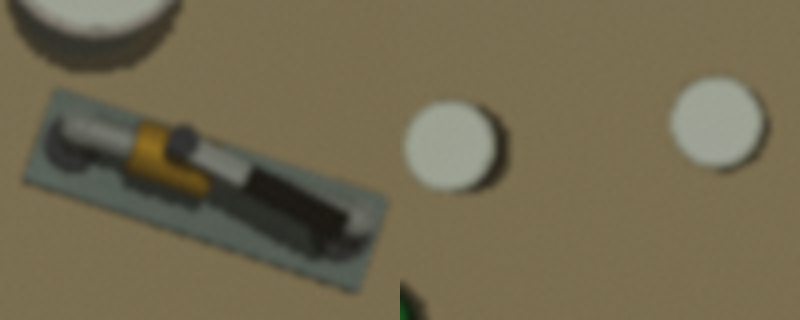

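The crop shows the valve hub at about top-image pixel (365,176). The sleeve runs (382,184)–(405,197), about 10° short of in line with the plate edges. Both chosen lids are white. Next I'll refine the case, lever and plate poses.

```bash
python3 - <<'E'
from h import *
f=np.load("top0.npz");p,d=f['p'],f['d'];P=cloud("top",d);hsv=cv2.cvtColor(p,cv2.COLOR_BGR2HSV)
print('table z',np.median(P[300:340,330:400,2]))
# handle
roi=np.zeros(d.shape,bool);roi[145:205,262:288]=1
m=roi&(hsv[...,2]<60);Q=P[m];print('handle depth',np.median(Q,0),np.ptp(Q,0))
# case rails
z=P[...,2];roi=np.zeros(d.shape,bool);roi[135:218,40:300]=1
c0=np.array([.613,-.026]);
for a in (-1.5,-2,-2.5):
    t=np.radians(a);X=np.array([np.cos(t),np.sin(t)]);Y=np.array([-np.sin(t),np.cos(t)])
    Q=P[roi&(z>.06)&(z<.1)][:,:2]-c0;cx,cy=Q@X,Q@Y
    print(a,'x pct',np.percentile(cx,[.5,2,98,99.5]).round(3),'y',np.percentile(cy,[.5,2,98,99.5]).round(3))
    for lo,hi in((0.05,.2),(.2,.35),(.35,.5)):
        s=(cy>lo)&(cy<hi);print('   ',np.percentile(cx[s],[1,5,95,99]).round(3))
# lever
roi=np.zeros(d.shape,bool);roi[165:210,355:415]=1
m=roi&(z>.095)&(z<.13);Q=P[m];c=Q[:,:2].mean(0);U,S,V=np.linalg.svd(Q[:,:2]-c,full_matrices=False);t=(Q[:,:2]-c)@V[0]
print('lever dir',V[0],c,np.percentile(t,[1,99]),[ (c+V[0]*k).round(3) for k in np.percentile(t,[1,99])],np.median(Q[:,2]))
m=roi&(hsv[...,2]<75)&(z>.095);print('sleeve',m.sum(),np.median(P[m],0))
for uv in((365.5,175.75),):print('hub z118',ray('top',uv,.118),P[176,365])
m=roi&(z>.02)&(z<.075);Q=P[m];c=Q[:,:2].mean(0);U,S,V=np.linalg.svd(Q[:,:2]-c,full_matrices=False);print('pipe-ish',V[0],c)
cn=[(57,90),(385,200),(357,292),(24,183)]
W=[ray('top',(320+a/4,140+b/4),.008) for a,b in cn];print('plate',np.round(W,3).tolist());print(np.mean(W,0),W[1]-W[0],W[2]-W[3])
k=(hsv[...,0]>15)&(hsv[...,0]<32)&(hsv[...,1]>170)&(hsv[...,2]>90);ys,xs=np.nonzero(k&np.roll(np.ones_like(k),0)&(np.abs(np.mgrid[:420,:560][1]-365)<20)&(np.abs(np.mgrid[:420,:560][0]-180)<20));print('brass',xs.mean(),ys.mean(),len(xs))
E
```

```text
table z 0.00020535643021729778
handle depth [ 0.61327309 -0.02654506  0.12154705] [0.10026397 0.01821508 0.0429973 ]
-1.5 x pct [-0.079 -0.076  0.091  0.096] y [-0.037 -0.026  0.583  0.593]
    [-0.079 -0.073  0.083  0.089]
    [-0.077 -0.07   0.085  0.092]
    [-0.073 -0.068  0.088  0.095]
-2 x pct [-0.08  -0.077  0.088  0.091] y [-0.037 -0.026  0.583  0.593]
    [-0.08  -0.074  0.081  0.088]
    [-0.079 -0.072  0.083  0.09 ]
    [-0.077 -0.071  0.084  0.091]
-2.5 x pct [-0.082 -0.08   0.086  0.088] y [-0.037 -0.026  0.583  0.592]
    [-0.081 -0.075  0.08   0.087]
    [-0.081 -0.075  0.08   0.087]
    [-0.081 -0.075  0.08   0.087]
lever dir [-0.49398955 -0.86946784] [ 0.58219556 -0.30336816] [-0.06068579  0.05992611] [array([ 0.612, -0.251]), array([ 0.553, -0.355])] 0.11110833066139006
sleeve 253 [ 0.57301226 -0.31913863  0.11168541]
hub z118 [ 0.60477279 -0.25651717  0.118     ] [ 0.60386231 -0.25505475  0.11937133]
pipe-ish [0.29459928 0.95562088] [ 0.58427085 -0.31005813]
plate [[0.668, -0.187, 0.008], [0.586, -0.407, 0.008], [0.523, -0.385, 0.008], [0.603, -0.163, 0.008]]
[ 0.59502266 -0.28555755  0.008     ] [-0.08183319 -0.21984956  0.        ] [-0.07975387 -0.22210431  0.        ]
brass 359.65625 178.84375 96
```

```bash
cat >> h.py <<'E'
from scipy.spatial.transform import Rotation as Ro
def to(x,y,z,yaw=None):
    """tool-frame slide (mm) and roll (deg) to reach world xyz with tool x at yaw (deg)"""
    s=env.sense();q=s['tcp_rot'];R=Ro.from_quat([q[1],q[2],q[3],q[0]]).as_matrix()
    sl=R.T@(np.array([x,y,z])-s['eef_pos'])*1000;cur=np.degrees(np.arctan2(R[1,0],R[0,0]))
    print('t %.1f'%s['time_s'],'pos',np.round(s['eef_pos'],4),'yaw %.1f'%cur,'j6 %.2f'%s['joint_positions'][5],'F',np.round(s['wrist_force'],1),'gap %.3f'%s['finger_gap'])
    print('  slide',sl.round(),'roll',None if yaw is None else round((cur-yaw+180)%360-180,1))
E
python3 -m creep '[{"slide":[-320,-370,0],"roll":50},{"slide":[-320,-370,0],"roll":50},{"slide":[-320,-370,0],"roll":50},{"slide":[-320,-370,0],"roll":50},{"slide":[-320,-370,0],"roll":50},{"slide":[-320,-370,0],"roll":50},{"slide":[-320,-370,0],"roll":50},{"slide":[-320,-370,0],"roll":50},{"slide":[-320,-370,0],"roll":50},{"slide":[-320,-370,0],"roll":50},{"slide":[-320,-370,0],"roll":50},{"slide":[-320,-370,0],"roll":50},{"slide":[-320,-370,0],"roll":50},{"slide":[-320,-370,0],"roll":50}]' 0.6 20
python3 -c "from h import *;to(.5655,-.3256,.2,60.4)"
```

```text
time_s: 1.27
eef_pos: [0.3859, 0.1352, 0.2309]
tcp_rot: [-0.0, 0.569, 0.823, -0.0]
wrist_force: [0.1, 0.2, -0.3]
finger_gap: 0.051
grip_force: 0.0
t 1.3 pos [0.3859 0.1352 0.2309] yaw 110.7 j6 -0.21 F [ 0.1  0.2 -0.3] gap 0.051
  slide [-495.    5.   31.] roll 50.3
```

```bash
python3 -m creep '[{"slide":[-495,5,31],"roll":50},{"slide":[-495,5,31],"roll":50},{"slide":[-495,5,31],"roll":50},{"slide":[-495,5,31],"roll":50},{"slide":[-495,5,31],"roll":50},{"slide":[-495,5,31],"roll":50},{"slide":[-495,5,31],"roll":50},{"slide":[-495,5,31],"roll":50},{"slide":[-495,5,31],"roll":50},{"slide":[-495,5,31],"roll":50},{"slide":[-495,5,31],"roll":50},{"slide":[-495,5,31],"roll":50},{"slide":[-495,5,31],"roll":50},{"slide":[-495,5,31],"roll":50},{"slide":[-495,5,31],"roll":50},{"slide":[-495,5,31],"roll":50}]' 0.6 20
python3 -c "
from h import *;to(.5655,-.3256,.085,60.4)
m=env.camera_model('wrist');p,d=env.capture('wrist');cv2.imwrite('pics/w1.png',p);P=cloud('wrist',d,m);z=P[...,2];k=(z>.1)&(z<.118)&(np.hypot(P[...,0]-.57,P[...,1]+.31)<.12);Q=P[k][:,:2];c=Q.mean(0);V=np.linalg.svd(Q-c,full_matrices=False)[2][0];t=(Q-c)@V;print(k.sum(),V,c,c+V*t.min(),c+V*t.max())"
```

```text
time_s: 2.6
eef_pos: [0.5676, -0.3221, 0.2003]
tcp_rot: [-0.0, 0.861, 0.508, 0.0]
wrist_force: [-0.4, 0.4, 0.4]
finger_gap: 0.0513
grip_force: 0.0
t 2.6 pos [ 0.5676 -0.3221  0.2003] yaw 61.1 j6 -0.13 F [-0.4  0.4  0.4] gap 0.051
  slide [ -4.  -0. 115.] roll 0.7
3752 [-0.491766  -0.8707274] [ 0.58498034 -0.29841858] [ 0.61338999 -0.24811607] [ 0.55232701 -0.356235  ]
```

View pics/w1.png

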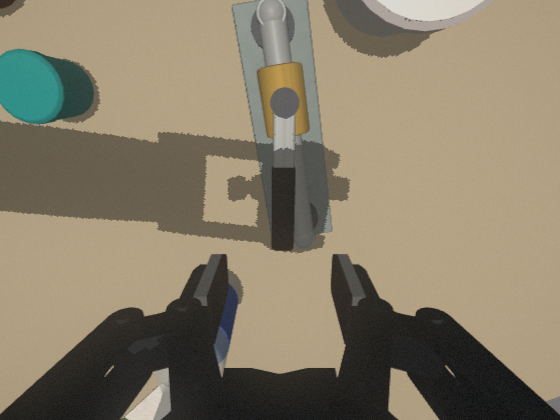

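The wrist picture shows the lever sleeve (283,170–250) centred between the fingers and about 10° off the pipe, so it starts a little short of fully open. I'll descend straddling it.

```bash
python3 -m creep '[{"slide":[-4,0,30]},{"slide":[-4,0,60]},{"slide":[-4,0,85]},{"slide":[-4,0,105]},{"slide":[-4,0,115]},{"slide":[-4,0,115]}]' 0.6 20 && python3 -m creep '[{"slide":[0,0,0]},{"slide":[0,0,0]},{"slide":[0,0,0]},{"slide":[0,0,0]}]' 0.32 20
python3 - <<'E'
from h import *
to(.5655,-.3256,.085,60.4)
# shut arc about pivot, in tool frame at call start, measured pose
s=env.sense();q=s['tcp_rot'];R=Ro.from_quat([q[1],q[2],q[3],q[0]]).as_matrix()
pv=np.array([.606,-.257]);r=s['eef_pos'][:2]-pv;print('r',np.hypot(*r),np.degrees(np.arctan2(r[1],r[0])))
for a in range(5,96,5):
    t=-np.radians(a);d=np.array([[np.cos(t),-np.sin(t)],[np.sin(t),np.cos(t)]])@r-r
    print(a,(R.T@np.array([*d,0])*1000).round().astype(int)[:2])
E
```

```text
t 2.6 pos [ 0.5676 -0.3222  0.2006] yaw 61.1 j6 -0.13 F [-0.8 -0.1  0.8] gap 0.051
  slide [ -4.  -0. 116.] roll 0.7
r 0.07564078755078381 -120.52559033486129
5 [ 0 -7]
10 [  2 -13]
15 [  3 -19]
20 [  5 -26]
25 [  8 -32]
30 [ 11 -38]
35 [ 15 -43]
40 [ 19 -48]
45 [ 24 -53]
50 [ 29 -57]
55 [ 34 -61]
60 [ 40 -64]
65 [ 46 -67]
70 [ 52 -70]
75 [ 58 -71]
80 [ 65 -73]
85 [ 71 -73]
90 [ 78 -74]
95 [ 84 -73]schema error: expected keys slide, roll
```

Each row needs a roll value.

```bash
python3 -m creep '[{"slide":[-4,0,30],"roll":0},{"slide":[-4,0,60],"roll":0},{"slide":[-4,0,85],"roll":0},{"slide":[-4,0,105],"roll":0},{"slide":[-4,0,115],"roll":0},{"slide":[-4,0,115],"roll":0}]' 0.6 20 && python3 -m creep '[{"slide":[0,0,0],"roll":0},{"slide":[0,0,0],"roll":0},{"slide":[0,0,0],"roll":0},{"slide":[0,0,0],"roll":0}]' 0.32 20
python3 -c "from h import *;to(.5655,-.3256,.085,60.4)"
```

```text
time_s: 3.15
eef_pos: [0.5638, -0.3253, 0.0826]
tcp_rot: [-0.002, 0.862, 0.508, -0.001]
wrist_force: [-1.1, 0.2, -0.5]
finger_gap: 0.051
grip_force: 0.0
time_s: 3.48
eef_pos: [0.5663, -0.3283, 0.0874]
tcp_rot: [0.002, 0.862, 0.507, 0.001]
wrist_force: [0.7, -0.5, 1.0]
finger_gap: 0.0273
grip_force: 0.0
t 3.5 pos [ 0.5663 -0.3283  0.0874] yaw 60.9 j6 -0.13 F [ 0.7 -0.5  1. ] gap 0.027
  slide [ 2. -2.  2.] roll 0.5
```

```bash
python3 -m creep '[{"slide":[0,-8,0],"roll":6},{"slide":[2,-17,0],"roll":12},{"slide":[4,-25,0],"roll":18},{"slide":[7,-33,0],"roll":24},{"slide":[11,-40,0],"roll":30},{"slide":[15,-47,0],"roll":36},{"slide":[21,-54,0],"roll":42},{"slide":[26,-59,0],"roll":48},{"slide":[33,-65,0],"roll":54},{"slide":[40,-69,0],"roll":60},{"slide":[47,-73,0],"roll":66},{"slide":[55,-76,0],"roll":72},{"slide":[63,-78,0],"roll":78},{"slide":[68,-79,0],"roll":81},{"slide":[71,-80,0],"roll":84},{"slide":[71,-80,0],"roll":84}]'
python3 -c "from h import *;to(.606-.939*.08,-.257+.344*.08,.085,-20)"
```

```text
time_s: 4.82
eef_pos: [0.5307, -0.2268, 0.0866]
tcp_rot: [0.0, 0.98, -0.2, 0.001]
wrist_force: [-0.3, 0.9, 0.5]
finger_gap: 0.0271
grip_force: 0.0
t 4.8 pos [ 0.5307 -0.2268  0.0866] yaw -23.1 j6 1.44 F [-0.3  0.9  0.5] gap 0.027
  slide [1. 2. 2.] roll -3.1
```

```bash
python3 -m creep '[{"slide":[0,-2,0],"roll":0},{"slide":[0,-4,0],"roll":1},{"slide":[0,-6,0],"roll":2},{"slide":[0,-7,0],"roll":2},{"slide":[0,-7,0],"roll":2}]'
python3 -c "from h import *;to(.606-.939*.08,-.257+.344*.08,.085,-20)"
```

```text
time_s: 5.23
eef_pos: [0.5323, -0.2227, 0.086]
tcp_rot: [0.003, 0.976, -0.217, 0.0]
wrist_force: [-3.3, -9.5, 2.0]
finger_gap: 0.0275
grip_force: 4.6
t 5.2 pos [ 0.5323 -0.2227  0.086 ] yaw -25.1 j6 1.49 F [-3.3 -9.5  2. ] gap 0.028
  slide [2. 7. 1.] roll -5.1
```

```bash
python3 -m creep '[{"slide":[0,-2,0],"roll":0},{"slide":[0,-4,0],"roll":0},{"slide":[0,-4,0],"roll":0},{"slide":[0,-4,0],"roll":0}]'
python3 -m creep '[{"slide":[0,5,0],"roll":-4},{"slide":[0,9,0],"roll":-5},{"slide":[0,9,0],"roll":-5}]' 0.6
python3 -m creep '[{"slide":[0,0,-30],"roll":0},{"slide":[0,0,-70],"roll":0},{"slide":[0,0,-110],"roll":0},{"slide":[0,0,-120],"roll":0},{"slide":[0,0,-120],"roll":0}]' 0.6
python3 - <<'E'
from h import *
to(.615,-.026,.2,177.5)
m=env.camera_model('wrist');p,d=env.capture('wrist');cv2.imwrite('pics/w2.png',p);P=cloud('wrist',d,m);z=P[...,2]
k=(z>.1)&(z<.118)&(np.hypot(P[...,0]-.57,P[...,1]+.25)<.12);Q=P[k][:,:2];c=Q.mean(0);V=np.linalg.svd(Q-c,full_matrices=False)[2][0];t=(Q-c)@V;print(k.sum(),V,c,c+V*t.min(),c+V*t.max())
k=(z>.004)&(z<.02)&(np.hypot(P[...,0]-.59,P[...,1]+.28)<.16);r=cv2.minAreaRect(P[k][:,:2].astype(np.float32)*1000);print('plate',r)
E
```

```text
time_s: 5.57
eef_pos: [0.5324, -0.2224, 0.086]
tcp_rot: [0.006, 0.976, -0.217, -0.001]
wrist_force: [-9.3, -18.0, 1.6]
finger_gap: 0.0274
grip_force: 10.5
time_s: 5.82
eef_pos: [0.5303, -0.225, 0.0851]
tcp_rot: [-0.0, 0.985, -0.175, -0.0]
wrist_force: [-0.0, -0.4, 0.7]
finger_gap: 0.0512
grip_force: 0.0
time_s: 6.23
eef_pos: [0.5332, -0.2256, 0.2111]
tcp_rot: [0.001, 0.985, -0.175, 0.005]
wrist_force: [0.1, -0.1, 0.0]
finger_gap: 0.0512
grip_force: 0.0
t 6.2 pos [ 0.5332 -0.2256  0.2111] yaw -20.1 j6 1.39 F [ 0.1 -0.1  0. ] gap 0.051
  slide [   8. -216.   11.] roll 162.4
3697 [-0.98969427  0.14319653] [ 0.56973531 -0.23871008] [ 0.68353589 -0.25517562] [ 0.49841982 -0.22839161]
plate ((625.7176513671875, -286.35833740234375), (256.6123352050781, 123.37413024902344), 69.56929016113281)
```

View pics/w2.png

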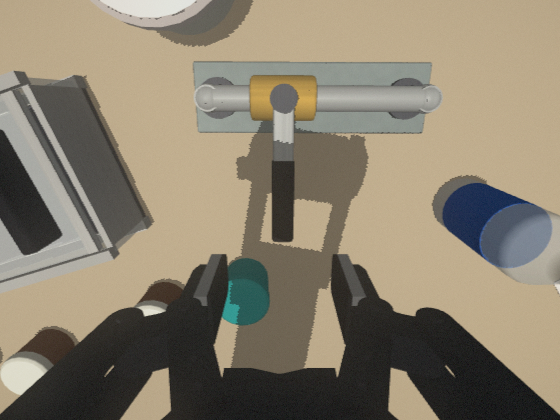

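The lever is square across the pipe (sleeve (283,160–240), pipe horizontal) and firm against its stop. Next is the door handle.

```bash
python3 -m creep '[{"slide":[8,-216,11],"roll":-18},{"slide":[8,-216,11],"roll":-18},{"slide":[8,-216,11],"roll":-18},{"slide":[8,-216,11],"roll":-18},{"slide":[8,-216,11],"roll":-18},{"slide":[8,-216,11],"roll":-18},{"slide":[8,-216,11],"roll":-18},{"slide":[8,-216,11],"roll":-18}]' 0.6 40
python3 - <<'E'
from h import *
m=env.camera_model('wrist');p,d=env.capture('wrist');P=cloud('wrist',d,m);z=P[...,2]
k=(z>.114)&(z<.13)&(np.abs(P[...,0]-.615)<.08)&(np.abs(P[...,1]+.02)<.04);r=cv2.minAreaRect(P[k][:,:2].astype(np.float32)*1000);print(k.sum(),r)
to(.615,-.026,.094,-2.5)
E
```

```text
time_s: 6.95
eef_pos: [0.611, -0.0243, 0.192]
tcp_rot: [0.0, 1.0, -0.018, -0.002]
wrist_force: [-0.8, -0.7, -0.6]
finger_gap: 0.0514
grip_force: 0.0
2626 ((616.33740234375, -26.04697036743164), (14.009716987609863, 98.89434051513672), 87.50789642333984)
t 7.0 pos [ 0.6112 -0.0253  0.1926] yaw -2.1 j6 1.44 F [-0.4  0.1  0.2] gap 0.051
  slide [ 4.  1. 99.] roll 0.4
```

```bash
python3 -m creep '[{"slide":[4,1,35],"roll":0},{"slide":[4,1,65],"roll":0},{"slide":[4,1,88],"roll":0},{"slide":[4,1,98],"roll":0},{"slide":[4,1,98],"roll":0}]' 0.6 40 && python3 -m creep '[{"slide":[0,0,0],"roll":0},{"slide":[0,0,0],"roll":0},{"slide":[0,0,0],"roll":0},{"slide":[0,0,0],"roll":0},{"slide":[0,0,0],"roll":0},{"slide":[0,0,0],"roll":0}]' 0 40
python3 -c "from h import *;to(.616+.31*.0436,-.026+.31*.999,.094,-2.5)"
```

```text
time_s: 7.42
eef_pos: [0.6133, -0.027, 0.0925]
tcp_rot: [-0.0, 1.0, -0.019, -0.003]
wrist_force: [-0.1, 0.3, -0.1]
finger_gap: 0.0511
grip_force: 0.0
time_s: 7.92
eef_pos: [0.6177, -0.0262, 0.099]
tcp_rot: [0.0, 1.0, -0.018, 0.002]
wrist_force: [-1.2, -1.1, 5.6]
finger_gap: 0.013
grip_force: 40.8
t 7.9 pos [ 0.6177 -0.0262  0.099 ] yaw -2.1 j6 1.45 F [-1.2 -1.1  5.6] gap 0.013
  slide [   0. -310.    5.] roll 0.4
```

```bash
python3 -m creep '[{"slide":[0,-8,-1],"roll":0},{"slide":[0,-25,-1],"roll":0},{"slide":[0,-45,-1],"roll":0},{"slide":[0,-65,-1],"roll":0},{"slide":[0,-85,-1],"roll":0},{"slide":[0,-105,-1],"roll":0},{"slide":[0,-125,-1],"roll":0},{"slide":[0,-145,-1],"roll":0},{"slide":[0,-165,-1],"roll":0},{"slide":[0,-185,-1],"roll":0},{"slide":[0,-205,-1],"roll":0},{"slide":[0,-225,-1],"roll":0},{"slide":[0,-245,-1],"roll":0},{"slide":[0,-265,-1],"roll":0},{"slide":[0,-283,-1],"roll":0},{"slide":[0,-297,-1],"roll":0},{"slide":[0,-306,-1],"roll":0},{"slide":[0,-311,-1],"roll":0},{"slide":[0,-314,-1],"roll":0},{"slide":[0,-314,-1],"roll":0}]'
python3 -c "from h import *;to(.616+.31*.0436,-.026+.31*.999,.094,-2.5)"
```

```text
time_s: 9.58
eef_pos: [0.6315, 0.281, 0.0991]
tcp_rot: [0.007, 1.0, -0.019, 0.004]
wrist_force: [7.6, -24.4, 5.2]
finger_gap: 0.0136
grip_force: 42.3
t 9.6 pos [0.6315 0.281  0.0991] yaw -2.1 j6 1.93 F [  7.6 -24.4   5.2] gap 0.014
  slide [-2. -3.  5.] roll 0.4
```

```bash
python3 -m creep '[{"slide":[0,-2,0],"roll":0},{"slide":[0,-3,0],"roll":0},{"slide":[0,-3,0],"roll":0}]'
python3 -m creep '[{"slide":[0,4,0],"roll":0},{"slide":[0,4,0],"roll":0},{"slide":[0,4,0],"roll":0}]' 0.6
python3 -m creep '[{"slide":[0,0,-35],"roll":0},{"slide":[0,0,-75],"roll":0},{"slide":[0,0,-115],"roll":0},{"slide":[-120,0,-130],"roll":0},{"slide":[-120,0,-130],"roll":0},{"slide":[-120,0,-130],"roll":0},{"slide":[-120,0,-130],"roll":0}]' 1
python3 - <<'E'
from h import *
n='top';p,d=env.capture(n);P=cloud(n,d);hsv=cv2.cvtColor(p,cv2.COLOR_BGR2HSV);cv2.imwrite('pics/top1.png',p)
w=(hsv[...,1]<60)&(hsv[...,2]>130)
for k in blobs(w):
    M=cv2.moments(k);u=(M['m10']/M['m00'],M['m01']/M['m00']);q=ray(n,u,.056)
    if .3<q[0]<.55 and abs(q[1])<.3: print(np.round(u),q.round(3))
m=env.camera_model('wrist');p,d=env.capture('wrist');P=cloud('wrist',d,m);z=P[...,2];cv2.imwrite('pics/w3.png',p)
k=(z>.114)&(z<.13)&(np.abs(P[...,0]-.63)<.08)&(np.abs(P[...,1]-.284)<.05);r=cv2.minAreaRect(P[k][:,:2].astype(np.float32)*1000);print(k.sum(),r)
to(.415,.143,.2,-2.5)
E
```

```text
time_s: 9.83
eef_pos: [0.6315, 0.2811, 0.0991]
tcp_rot: [0.009, 1.0, -0.019, 0.003]
wrist_force: [5.6, -32.4, 6.0]
finger_gap: 0.0129
grip_force: 44.2
time_s: 10.08
eef_pos: [0.627, 0.2875, 0.0972]
tcp_rot: [-0.0, 1.0, -0.018, -0.0]
wrist_force: [-0.1, 0.5, -0.0]
finger_gap: 0.0492
grip_force: 0.0
time_s: 10.67
eef_pos: [0.5014, 0.2931, 0.2273]
tcp_rot: [-0.0, 1.0, -0.016, -0.002]
wrist_force: [0.2, 0.3, -0.3]
finger_gap: 0.0852
grip_force: 0.0
[213. 255.] [0.416 0.138 0.056]
[278. 250.] [ 0.427 -0.032  0.056]
[237. 206.] [0.545 0.075 0.056]
2012 ((613.6951293945312, 280.8507995605469), (14.01079273223877, 66.87445831298828), 87.92272186279297)
t 10.8 pos [0.5058 0.2927 0.2276] yaw -1.9 j6 2.00 F [ 0.4  0.4 -0.8] gap 0.085
  slide [-86. 153.  27.] roll 0.6
```

View pics/top1.png

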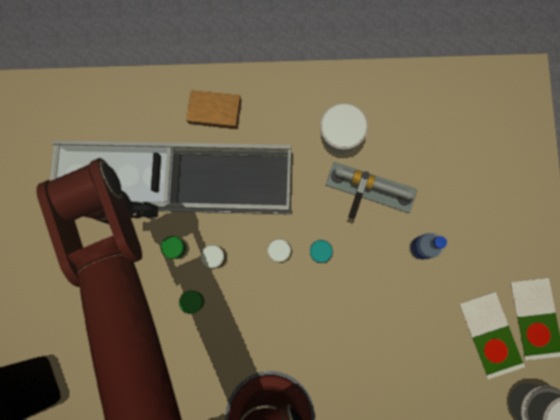

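The door is open with its handle at (157,173), and the hatch is clear. The tubs are at (213,257) and (279,251), and the lever is across. Next I'll take a wrist look at the first tub.

```bash
cat >> h.py <<'E'
def lids(name=None,zl=.056):
    m=env.camera_model('wrist');p,d=env.capture('wrist');P=cloud('wrist',d,m)
    if name: cv2.imwrite(name,p)
    hsv=cv2.cvtColor(p,cv2.COLOR_BGR2HSV)
    k=((hsv[...,1]<60)&(hsv[...,2]>100)&(np.abs(P[...,2]-zl)<.008)&(d>0)).astype(np.uint8)
    k=cv2.morphologyEx(k,cv2.MORPH_OPEN,np.ones((5,5)))
    for c in blobs(k,300):
        W=np.array([ray('wrist',q[0],zl,m)[:2] for q in c],np.float32)
        c0,r=cv2.minEnclosingCircle(W*1000);print('lid',np.round(c0),'r',round(r,1),'px',c.mean(0).round()[0])
E
python3 -m creep '[{"slide":[-146,153,10],"roll":0},{"slide":[-146,153,10],"roll":0},{"slide":[-146,153,10],"roll":0},{"slide":[-146,153,10],"roll":0},{"slide":[-146,153,10],"roll":0},{"slide":[-146,153,10],"roll":0},{"slide":[-146,153,10],"roll":0}]' 0.9 40
python3 -c "
from h import *
lids('pics/w4.png');to(.415,.143,.12,-2)"
```

```text
time_s: 11.35
eef_pos: [0.3558, 0.1431, 0.2176]
tcp_rot: [-0.0, 1.0, -0.019, 0.001]
wrist_force: [0.7, 0.4, 0.2]
finger_gap: 0.077
grip_force: 0.0
lid [415. 142.] r 30.0 px [276. 120.]
lid [427. -30.] r 30.5 px [468. 100.]
t 11.4 pos [0.3568 0.1437 0.2181] yaw -2.1 j6 1.80 F [-0.1 -0.4 -0.4] gap 0.077
  slide [58. -1. 98.] roll -0.1
```

View pics/w4.png

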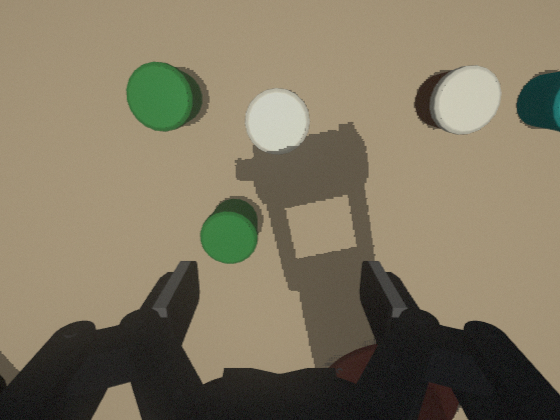

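Both lids fit a 30 mm radius: A is at (276,120) px, world (415,142) mm, and B is at (468,100) px, world (427,-30) mm. Green tubs stand at (160,97) and (229,237), with turquoise at the right edge. I'll grasp A.

```bash
python3 -m creep '[{"slide":[30,1,30],"roll":0},{"slide":[58,1,60],"roll":0},{"slide":[58,1,95],"roll":0},{"slide":[58,1,130],"roll":0},{"slide":[58,1,160],"roll":0},{"slide":[58,1,182],"roll":0},{"slide":[58,1,194],"roll":0},{"slide":[58,1,196],"roll":0},{"slide":[58,1,196],"roll":0}]' 0.9 40 && python3 -m creep '[{"slide":[0,0,0],"roll":0},{"slide":[0,0,0],"roll":0},{"slide":[0,0,0],"roll":0},{"slide":[0,0,0],"roll":0},{"slide":[0,0,0],"roll":0}]' 0 40 && python3 -m creep '[{"slide":[0,0,-15],"roll":0},{"slide":[0,0,-45],"roll":0},{"slide":[0,0,-85],"roll":0},{"slide":[0,0,-125],"roll":0},{"slide":[0,0,-150],"roll":0},{"slide":[0,0,-150],"roll":0}]'
python3 -c "
from h import *
h=np.array([.616,-.026]);X=np.array([.999,-.0436]);Y=np.array([.0436,.999])
for y in(185,60): t=h+Y*y/1000-X*.001;print(t);to(*t,.17,-2.5)
"
```

```text
time_s: 12.15
eef_pos: [0.4144, 0.1412, 0.0203]
tcp_rot: [0.0, 1.0, -0.018, -0.001]
wrist_force: [0.8, 0.4, -0.1]
finger_gap: 0.0769
grip_force: 0.0
time_s: 12.57
eef_pos: [0.4159, 0.1411, 0.023]
tcp_rot: [-0.001, 1.0, -0.018, 0.002]
wrist_force: [2.1, 3.2, 3.4]
finger_gap: 0.059
grip_force: 43.6
time_s: 13.07
eef_pos: [0.4173, 0.1411, 0.1783]
tcp_rot: [-0.001, 1.0, -0.018, 0.006]
wrist_force: [1.0, 0.5, -0.7]
finger_gap: 0.0588
grip_force: 43.8
[0.623067  0.1588586]
t 13.1 pos [0.4173 0.1411 0.1783] yaw -2.1 j6 1.76 F [ 1.   0.5 -0.7] gap 0.059
  slide [205. -25.  11.] roll 0.4
[0.617617  0.0339836]
t 13.1 pos [0.4173 0.1411 0.1783] yaw -2.1 j6 1.76 F [ 1.   0.5 -0.7] gap 0.059
  slide [204. 100.  11.] roll 0.4
```

```bash
python3 -m creep '[{"slide":[205,-25,0],"roll":0},{"slide":[205,-25,0],"roll":0},{"slide":[205,-25,0],"roll":0},{"slide":[205,-25,0],"roll":0},{"slide":[205,-25,0],"roll":0},{"slide":[205,-25,0],"roll":0},{"slide":[205,-25,0],"roll":0},{"slide":[205,-25,0],"roll":0}]' && python3 -m creep '[{"slide":[0,0,35],"roll":0},{"slide":[0,0,70],"roll":0},{"slide":[0,0,100],"roll":0},{"slide":[0,0,122],"roll":0},{"slide":[0,0,134],"roll":0},{"slide":[0,0,139],"roll":0},{"slide":[0,0,141],"roll":0},{"slide":[0,0,141],"roll":0},{"slide":[0,0,141],"roll":0}]'
python3 -c "
from h import *
to(.623,.159,.031,-2.5)
"
```

```text
time_s: 13.73
eef_pos: [0.6184, 0.158, 0.169]
tcp_rot: [0.0, 1.0, -0.018, -0.002]
wrist_force: [0.2, -0.7, -1.9]
finger_gap: 0.0588
grip_force: 43.8
time_s: 14.48
eef_pos: [0.6205, 0.1584, 0.032]
tcp_rot: [-0.0, 1.0, -0.018, 0.001]
wrist_force: [0.6, 0.9, -1.5]
finger_gap: 0.0588
grip_force: 44.0
t 14.5 pos [0.6205 0.1584 0.032 ] yaw -2.1 j6 1.74 F [ 0.6  0.9 -1.5] gap 0.059
  slide [ 2. -1.  1.] roll 0.4
```

```bash
python3 -m creep '[{"slide":[0,0,1],"roll":0},{"slide":[0,0,2],"roll":0},{"slide":[0,0,2],"roll":0}]' && python3 -m creep '[{"slide":[0,0,0],"roll":0},{"slide":[0,0,0],"roll":0},{"slide":[0,0,0],"roll":0},{"slide":[0,0,0],"roll":0}]' 0.9 && python3 -m creep '[{"slide":[0,0,-25],"roll":0},{"slide":[0,0,-60],"roll":0},{"slide":[0,0,-100],"roll":0},{"slide":[0,0,-140],"roll":0},{"slide":[-140,60,-190],"roll":0},{"slide":[-140,60,-190],"roll":0},{"slide":[-140,60,-190],"roll":0},{"slide":[-140,60,-190],"roll":0},{"slide":[-140,60,-190],"roll":0},{"slide":[-140,60,-190],"roll":0},{"slide":[-140,60,-190],"roll":0}]'
python3 -c "
from h import *
lids('pics/w5.png',.064);to(.36,-.03,.22,-2)
"
```

```text
time_s: 14.73
eef_pos: [0.6208, 0.1584, 0.0311]
tcp_rot: [-0.0, 1.0, -0.018, 0.001]
wrist_force: [-4.2, -1.2, 7.5]
finger_gap: 0.059
grip_force: 44.8
time_s: 15.07
eef_pos: [0.6199, 0.1582, 0.0284]
tcp_rot: [-0.0, 1.0, -0.018, 0.0]
wrist_force: [0.1, 0.1, 0.8]
finger_gap: 0.0771
grip_force: 0.0
time_s: 15.98
eef_pos: [0.478, 0.1033, 0.2184]
tcp_rot: [-0.0, 1.0, -0.018, 0.0]
wrist_force: [1.0, 0.7, -0.1]
finger_gap: 0.0772
grip_force: 0.0
lid [619. 157.] r 30.0 px [207.  26.]
t 16.0 pos [0.4781 0.1035 0.218 ] yaw -2.1 j6 1.67 F [-0.1  0.3  0.3] gap 0.077
  slide [-113.  138.   -2.] roll -0.1
```

View pics/w5.png

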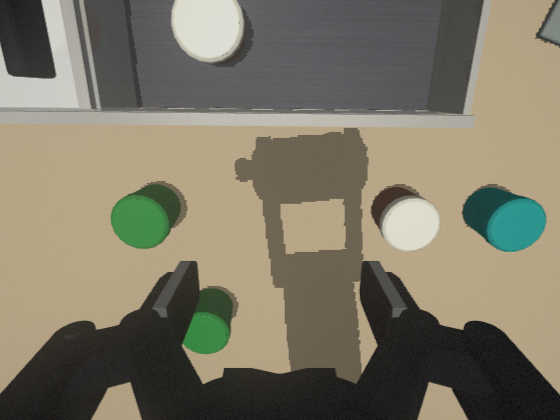

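Tub A stands upright in the hatch at (207,26) px. Tub B is on the table at (410,223), with turquoise beside it at (510,225).

```bash
python3 -m creep '[{"slide":[-113,138,0],"roll":0},{"slide":[-113,138,0],"roll":0},{"slide":[-113,138,0],"roll":0},{"slide":[-113,138,0],"roll":0},{"slide":[-113,138,0],"roll":0},{"slide":[-113,138,0],"roll":0},{"slide":[-113,138,0],"roll":0}]'
python3 -c "
from h import *
lids();to(.427,-.03,.022,-2)
"
```

```text
time_s: 16.62
eef_pos: [0.3603, -0.0308, 0.2181]
tcp_rot: [-0.0, 1.0, -0.019, -0.0]
wrist_force: [-0.5, -0.3, 0.0]
finger_gap: 0.0772
grip_force: 0.0
lid [427. -32.] r 30.0 px [277. 111.]
t 16.7 pos [ 0.3605 -0.0303  0.2182] yaw -2.1 j6 1.32 F [ 0.2 -0.8 -1. ] gap 0.077
  slide [ 67.  -3. 196.] roll -0.1
```

```bash
python3 -m creep '[{"slide":[35,-1,30],"roll":0},{"slide":[67,-1,60],"roll":0},{"slide":[67,-1,95],"roll":0},{"slide":[67,-1,130],"roll":0},{"slide":[67,-1,160],"roll":0},{"slide":[67,-1,182],"roll":0},{"slide":[67,-1,194],"roll":0},{"slide":[67,-1,196],"roll":0},{"slide":[67,-1,196],"roll":0}]' 0.9 40 && python3 -m creep '[{"slide":[0,0,0],"roll":0},{"slide":[0,0,0],"roll":0},{"slide":[0,0,0],"roll":0},{"slide":[0,0,0],"roll":0},{"slide":[0,0,0],"roll":0}]' 0 40 && python3 -m creep '[{"slide":[0,0,-15],"roll":0},{"slide":[0,0,-45],"roll":0},{"slide":[0,0,-85],"roll":0},{"slide":[0,0,-125],"roll":0},{"slide":[0,0,-150],"roll":0},{"slide":[0,0,-150],"roll":0},{"slide":[0,0,-150],"roll":0}]'
python3 -c "
from h import *
to(.618,.034,.17,-2.5)
"
```

```text
time_s: 17.42
eef_pos: [0.4265, -0.0307, 0.021]
tcp_rot: [-0.001, 1.0, -0.017, -0.002]
wrist_force: [-0.3, 0.5, 1.7]
finger_gap: 0.0771
grip_force: 0.0
time_s: 17.83
eef_pos: [0.4282, -0.0321, 0.0238]
tcp_rot: [0.0, 1.0, -0.018, 0.002]
wrist_force: [1.4, 1.8, 3.6]
finger_gap: 0.059
grip_force: 43.5
time_s: 18.42
eef_pos: [0.4275, -0.0323, 0.174]
tcp_rot: [0.001, 1.0, -0.018, 0.002]
wrist_force: [0.2, 0.8, -2.2]
finger_gap: 0.0588
grip_force: 43.6
t 18.4 pos [ 0.4275 -0.0323  0.174 ] yaw -2.1 j6 1.36 F [ 0.2  0.8 -2.2] gap 0.059
  slide [188. -73.   5.] roll 0.4
```

```bash
python3 -m creep '[{"slide":[190,-73,0],"roll":0},{"slide":[190,-73,0],"roll":0},{"slide":[190,-73,0],"roll":0},{"slide":[190,-73,0],"roll":0},{"slide":[190,-73,0],"roll":0},{"slide":[190,-73,0],"roll":0},{"slide":[190,-73,0],"roll":0},{"slide":[190,-73,0],"roll":0}]' && python3 -m creep '[{"slide":[0,0,35],"roll":0},{"slide":[0,0,70],"roll":0},{"slide":[0,0,100],"roll":0},{"slide":[0,0,122],"roll":0},{"slide":[0,0,134],"roll":0},{"slide":[0,0,139],"roll":0},{"slide":[0,0,141],"roll":0},{"slide":[0,0,142],"roll":0},{"slide":[0,0,142],"roll":0}]'
python3 -c "
from h import *
to(.618,.034,.031,-2.5)
"
```

```text
time_s: 19.08
eef_pos: [0.6174, 0.0342, 0.1692]
tcp_rot: [0.0, 1.0, -0.018, -0.003]
wrist_force: [-0.5, -0.0, -1.5]
finger_gap: 0.059
grip_force: 43.9
time_s: 19.83
eef_pos: [0.6198, 0.0339, 0.0318]
tcp_rot: [0.0, 1.0, -0.018, 0.001]
wrist_force: [-3.3, -0.4, 3.5]
finger_gap: 0.0589
grip_force: 44.0
t 19.8 pos [0.6198 0.0339 0.0318] yaw -2.1 j6 1.54 F [-3.3 -0.4  3.5] gap 0.059
  slide [-2. -0.  1.] roll 0.4
```

Contact with the floor. I'll release, rise, and check the hatch.

```bash
python3 -m creep '[{"slide":[0,0,0],"roll":0},{"slide":[0,0,0],"roll":0},{"slide":[0,0,0],"roll":0},{"slide":[0,0,0],"roll":0}]' 0.9 && python3 -m creep '[{"slide":[0,0,-25],"roll":0},{"slide":[0,0,-60],"roll":0},{"slide":[0,0,-100],"roll":0},{"slide":[0,0,-140],"roll":0},{"slide":[-140,-150,-190],"roll":0},{"slide":[-140,-150,-190],"roll":0},{"slide":[-140,-150,-190],"roll":0},{"slide":[-140,-150,-190],"roll":0},{"slide":[-140,-150,-190],"roll":0},{"slide":[-140,-150,-190],"roll":0},{"slide":[-140,-150,-190],"roll":0},{"slide":[-140,-150,-190],"roll":0}]' 0.6
python3 -c "
from h import *
lids('pics/w6.png',.064)
m=env.camera_model('wrist');p,d=env.capture('wrist');P=cloud('wrist',d,m);z=P[...,2]
k=(z>.114)&(z<.13)&(np.abs(P[...,0]-.63)<.08)&(np.abs(P[...,1]-.284)<.05);r=cv2.minAreaRect(P[k][:,:2].astype(np.float32)*1000);print(k.sum(),r)
to(.6295,.282,.2,-2)
"
```

```text
time_s: 20.17
eef_pos: [0.6197, 0.0341, 0.0308]
tcp_rot: [0.0, 1.0, -0.018, 0.001]
wrist_force: [0.4, -0.5, 0.5]
finger_gap: 0.0767
grip_force: 0.0
time_s: 21.17
eef_pos: [0.485, 0.1891, 0.2204]
tcp_rot: [0.0, 1.0, -0.018, 0.0]
wrist_force: [-0.2, -0.1, -1.4]
finger_gap: 0.051
grip_force: 0.0
lid [618.  35.] r 30.5 px [457.  26.]
lid [619. 158.] r 30.2 px [310.  30.]
1924 ((605.6142578125, 280.8725280761719), (14.18761920928955, 51.880489349365234), 87.895751953125)
t 21.3 pos [0.4853 0.1882 0.2197] yaw -2.1 j6 1.84 F [0.6 0.3 0.1] gap 0.051
  slide [141. -99.  20.] roll -0.1
```

View pics/w6.png

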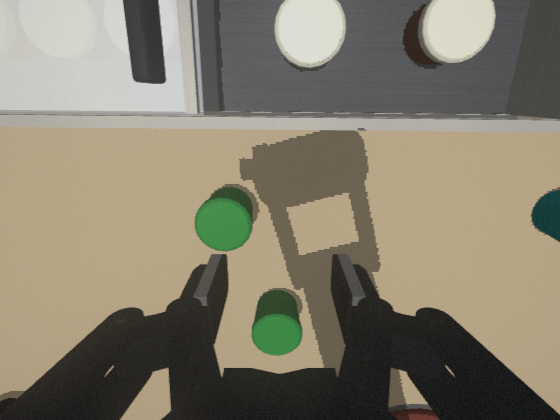

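Both tubs stand upright in the hatch, lids at (310,30) and (457,26) px. The handle is at (145,40). Now I'll shut the door.

```bash
python3 -m creep '[{"slide":[143,-97,20],"roll":0},{"slide":[143,-97,20],"roll":0},{"slide":[143,-97,20],"roll":0},{"slide":[143,-97,20],"roll":0},{"slide":[143,-97,20],"roll":0},{"slide":[143,-97,20],"roll":0},{"slide":[143,-97,20],"roll":0}]' 0.6 40 && python3 -m creep '[{"slide":[0,0,35],"roll":0},{"slide":[0,0,65],"roll":0},{"slide":[0,0,88],"roll":0},{"slide":[0,0,100],"roll":0},{"slide":[0,0,102],"roll":0},{"slide":[0,0,102],"roll":0}]' && python3 -m creep '[{"slide":[0,0,0],"roll":0},{"slide":[0,0,0],"roll":0},{"slide":[0,0,0],"roll":0},{"slide":[0,0,0],"roll":0},{"slide":[0,0,0],"roll":0},{"slide":[0,0,0],"roll":0}]' 0 40
python3 -c "
from h import *
to(.616,-.026,.097,-2)
"
```

```text
time_s: 21.85
eef_pos: [0.6314, 0.2796, 0.1988]
tcp_rot: [0.001, 1.0, -0.019, -0.001]
wrist_force: [-0.0, 0.7, -0.7]
finger_gap: 0.0511
grip_force: 0.0
time_s: 22.35
eef_pos: [0.6308, 0.2802, 0.0987]
tcp_rot: [0.0, 1.0, -0.018, -0.0]
wrist_force: [-0.2, -0.4, 0.6]
finger_gap: 0.0513
grip_force: 0.0
time_s: 22.85
eef_pos: [0.6324, 0.2808, 0.1009]
tcp_rot: [-0.0, 1.0, -0.018, 0.001]
wrist_force: [-1.1, -2.3, 6.7]
finger_gap: 0.0131
grip_force: 40.5
t 22.9 pos [0.6324 0.2808 0.1009] yaw -2.1 j6 1.92 F [-1.1 -2.3  6.7] gap 0.013
  slide [ -5. 307.   4.] roll -0.1
```

```bash
python3 -m creep '[{"slide":[0,8,-1],"roll":0},{"slide":[0,25,-1],"roll":0},{"slide":[0,45,-1],"roll":0},{"slide":[-1,65,-1],"roll":0},{"slide":[-1,85,-1],"roll":0},{"slide":[-1,105,-1],"roll":0},{"slide":[-1,125,-1],"roll":0},{"slide":[-2,145,-1],"roll":0},{"slide":[-2,165,-1],"roll":0},{"slide":[-2,185,-1],"roll":0},{"slide":[-2,205,-1],"roll":0},{"slide":[-2,225,-1],"roll":0},{"slide":[-3,245,-1],"roll":0},{"slide":[-3,265,-1],"roll":0},{"slide":[-3,283,-1],"roll":0},{"slide":[-3,295,-1],"roll":0},{"slide":[-3,303,-1],"roll":0},{"slide":[-3,308,-1],"roll":0},{"slide":[-3,311,-1],"roll":0},{"slide":[-3,311,-1],"roll":0}]'
python3 -m creep '[{"slide":[0,2,0],"roll":0},{"slide":[0,3,0],"roll":0},{"slide":[0,3,0],"roll":0}]'
python3 -c "
from h import *
to(.616,-.026,.097,-2)
"
```

```text
time_s: 24.52
eef_pos: [0.6183, -0.0289, 0.1009]
tcp_rot: [-0.001, 1.0, -0.018, 0.002]
wrist_force: [3.3, 4.8, 6.8]
finger_gap: 0.0135
grip_force: 40.7
time_s: 24.77
eef_pos: [0.6183, -0.0289, 0.1009]
tcp_rot: [-0.004, 1.0, -0.018, 0.002]
wrist_force: [5.0, 12.2, 6.9]
finger_gap: 0.0133
grip_force: 41.0
t 24.8 pos [ 0.6183 -0.0289  0.1009] yaw -2.0 j6 1.43 F [ 5.  12.2  6.9] gap 0.013
  slide [-2. -3.  4.] roll -0.0
```

The door hit its stop after 310 mm of travel, so it is shut. I'll release it and return to the lever.

```bash
python3 -m creep '[{"slide":[0,-3,0],"roll":0},{"slide":[0,-3,0],"roll":0},{"slide":[0,-3,0],"roll":0},{"slide":[0,-3,0],"roll":0}]' 0.6 20
python3 -m creep '[{"slide":[0,0,-35],"roll":0},{"slide":[0,0,-75],"roll":0},{"slide":[0,0,-110],"roll":0},{"slide":[-92,197,-115],"roll":18},{"slide":[-92,197,-115],"roll":18},{"slide":[-92,197,-115],"roll":18},{"slide":[-92,197,-115],"roll":18},{"slide":[-92,197,-115],"roll":18},{"slide":[-92,197,-115],"roll":18},{"slide":[-92,197,-115],"roll":18},{"slide":[-92,197,-115],"roll":18}]'
python3 -c "
from h import *
m=env.camera_model('wrist');p,d=env.capture('wrist');cv2.imwrite('pics/w7.png',p);P=cloud('wrist',d,m);z=P[...,2]
k=(z>.114)&(z<.13)&(np.abs(P[...,0]-.63)<.08)&(np.abs(P[...,1]+.02)<.05);r=cv2.minAreaRect(P[k][:,:2].astype(np.float32)*1000);print(k.sum(),r)
to(.606-.939*.08,-.257+.344*.08,.085,-20)"
```

```text
time_s: 25.1
eef_pos: [0.6158, -0.0299, 0.0981]
tcp_rot: [0.0, 1.0, -0.018, -0.001]
wrist_force: [0.8, 0.3, -0.3]
finger_gap: 0.0511
grip_force: 0.0
time_s: 26.02
eef_pos: [0.5176, -0.2234, 0.2139]
tcp_rot: [-0.0, 0.985, -0.175, -0.0]
wrist_force: [0.7, 0.6, 0.1]
finger_gap: 0.0512
grip_force: 0.0
1453 ((597.3145751953125, -29.303401947021484), (15.489296913146973, 63.48609161376953), 87.66226959228516)
t 26.1 pos [ 0.518  -0.2226  0.2139] yaw -20.1 j6 1.38 F [-0.2  0.1  0.2] gap 0.051
  slide [ 15.   2. 129.] roll -0.1
```

View pics/w7.png

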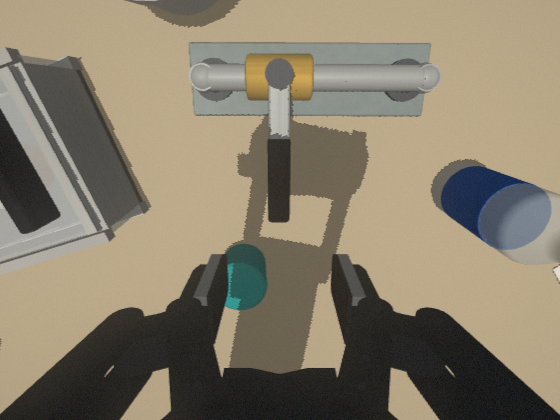

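The lever is still across the pipe and centred at (279,180). I'll straddle it and swing it back.

```bash
python3 -m creep '[{"slide":[15,2,35],"roll":0},{"slide":[15,2,70],"roll":0},{"slide":[15,2,100],"roll":0},{"slide":[15,2,120],"roll":0},{"slide":[15,2,128],"roll":0},{"slide":[15,2,128],"roll":0}]' 0.6 20 && python3 -m creep '[{"slide":[0,0,0],"roll":0},{"slide":[0,0,0],"roll":0},{"slide":[0,0,0],"roll":0},{"slide":[0,0,0],"roll":0}]' 0.32 20 && python3 -m creep '[{"slide":[0,8,0],"roll":-6},{"slide":[2,17,0],"roll":-12},{"slide":[4,25,0],"roll":-18},{"slide":[7,33,0],"roll":-24},{"slide":[11,40,0],"roll":-30},{"slide":[15,47,0],"roll":-36},{"slide":[21,54,0],"roll":-42},{"slide":[26,59,0],"roll":-48},{"slide":[33,65,0],"roll":-54},{"slide":[40,69,0],"roll":-60},{"slide":[47,73,0],"roll":-66},{"slide":[55,76,0],"roll":-72},{"slide":[63,78,0],"roll":-78},{"slide":[72,80,0],"roll":-84},{"slide":[80,80,0],"roll":-90},{"slide":[84,80,0],"roll":-93},{"slide":[84,80,0],"roll":-93}]'
python3 -c "from h import *;to(.606-.344*.08,-.257-.939*.08,.085,70)"
```

```text
time_s: 26.57
eef_pos: [0.5303, -0.2279, 0.0834]
tcp_rot: [-0.001, 0.985, -0.173, -0.003]
wrist_force: [0.4, 0.3, 0.9]
finger_gap: 0.0511
grip_force: 0.0
time_s: 26.9
eef_pos: [0.5325, -0.2309, 0.0883]
tcp_rot: [0.001, 0.985, -0.174, 0.002]
wrist_force: [0.7, 0.3, 0.1]
finger_gap: 0.0276
grip_force: 0.0
time_s: 28.32
eef_pos: [0.5835, -0.3349, 0.0873]
tcp_rot: [0.001, 0.804, 0.595, 0.0]
wrist_force: [-0.8, -1.2, 0.9]
finger_gap: 0.0271
grip_force: 0.0
t 28.3 pos [ 0.5835 -0.3349  0.0873] yaw 73.0 j6 -0.33 F [-0.8 -1.2  0.9] gap 0.027
  slide [ 1. -6.  2.] roll 3.0
```

Push onto the stop.

```bash
python3 -m creep '[{"slide":[0,2,0],"roll":0},{"slide":[0,4,0],"roll":-1},{"slide":[0,6,0],"roll":-2},{"slide":[0,7,0],"roll":-2},{"slide":[0,7,0],"roll":-2}]'
python3 -m creep '[{"slide":[0,2,0],"roll":0},{"slide":[0,4,0],"roll":0},{"slide":[0,4,0],"roll":0}]'
```

```text
time_s: 28.73
eef_pos: [0.5845, -0.3347, 0.0866]
tcp_rot: [-0.006, 0.794, 0.608, -0.004]
wrist_force: [-19.0, 6.5, 12.5]
finger_gap: 0.0274
grip_force: 10.2
time_s: 28.98
eef_pos: [0.5847, -0.3348, 0.0864]
tcp_rot: [-0.011, 0.794, 0.608, -0.007]
wrist_force: [-32.2, 11.8, 20.0]
finger_gap: 0.0275
grip_force: 17.1
```

Firm against the stop. I'll release, rise, back away and check.

```bash
python3 -m creep '[{"slide":[0,-8,0],"roll":2},{"slide":[0,-13,0],"roll":5},{"slide":[0,-13,0],"roll":5},{"slide":[0,-13,0],"roll":5}]' 0.6
python3 -m creep '[{"slide":[0,0,-30],"roll":0},{"slide":[0,0,-70],"roll":0},{"slide":[0,0,-110],"roll":0},{"slide":[0,0,-140],"roll":0},{"slide":[-20,-120,-160],"roll":0},{"slide":[-20,-120,-160],"roll":0},{"slide":[-20,-120,-160],"roll":0},{"slide":[-20,-120,-160],"roll":0},{"slide":[-20,-120,-160],"roll":0}]'
python3 - <<'E'
from h import *
to(.5,-.3,.2)
for n in('top','scene'):
    p,d=env.capture(n);cv2.imwrite(f'pics/{n}2.png',p)
    if n=='top':
        P=cloud(n,d);z=P[...,2];roi=np.zeros(d.shape,bool);roi[165:210,355:415]=1
        Q=P[roi&(z>.095)&(z<.13)][:,:2];c=Q.mean(0);V=np.linalg.svd(Q-c,full_matrices=False)[2][0];print('lever',len(Q),V,c)
        t=p
    else:
        cv2.imwrite('pics/end.png',np.hstack([cv2.resize(t[60:300,40:460],(800*420//800,240)),p[100:340,130:510]]))
E
```

```text
time_s: 29.32
eef_pos: [0.5809, -0.3342, 0.0868]
tcp_rot: [0.0, 0.819, 0.573, 0.0]
wrist_force: [-0.6, -0.4, -0.5]
finger_gap: 0.0512
grip_force: 0.0
time_s: 30.07
eef_pos: [0.4604, -0.3116, 0.2472]
tcp_rot: [0.001, 0.82, 0.573, 0.0]
wrist_force: [-0.1, -0.1, 0.8]
finger_gap: 0.0515
grip_force: 0.0
t 30.1 pos [ 0.4604 -0.3116  0.2472] yaw 69.9 j6 -0.38 F [-0.1 -0.1  0.8] gap 0.051
  slide [25. 33. 47.] roll None
lever 290 [0.33221366 0.94320416] [ 0.59454384 -0.29446641]
```

View pics/end.png

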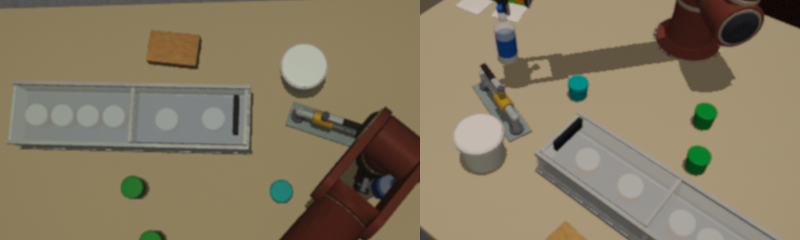

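The final picture shows both tubs under the shut door, lids at (166,119) and (213,119). The lever is in line with the pipe, and the bottle and big tub haven't moved.

```bash
python3 -c "
from plant import env
print(env.close_job())"
```

```text
the job is handed in; nothing more can be done
None
```

The job is handed in, in about 30 s of the 210 s allowed: both tubs present stand upright in the case, the door is fully shut, the lever is back in line with the pipe, and the bottle and big tub were left undisturbed.

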